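Set the bottle-top dispenser to 8 and slide the beaker under its spout

TASK

Get the bottle-top dispenser ready for the next sample: turn its setting sleeve to 8 millilitres, clicked fully home with the 8 at the index, and slide the empty beaker across the bench, upright and without lifting it, until the spout points down into the middle of it. Leave the reagent jar, the wash bottle and the ampoule tray where they stand.

Things in the scene. Friction and masses are not known exactly. Their poses are not given: they have to be found in the camera images.
- dispenser: Bottle-top dispenser on an amber bottle in a steel stand, fixed to the bench, 268 mm tall. Origin: on the bench under the bottle's axis, z up, spout along its -x. Stand: disc 104 mm across, 9 mm high, then a ring 82 mm across to 26 mm. Bottle 70 mm across to 100 mm height, neck 40 mm at 122 mm, black adapter 47 mm at 128-146 mm. White piston head on top, 29 mm across at 248-268 mm, does not move.
- sleeve (a joint): Angle of the setting sleeve, rad: 0.55 per millilitre; 0 with the 0 at the index, 4.4 at 8, 5.5 at 10 (stops just beyond). Grows clockwise seen from above, about the bottle's vertical axis. A sprung ball clicks into a notch every half millilitre (0.275 rad, about 0.2 N m to pass); let go, it drops into the nearest notch. Starts at 0 to 2 ml: 3.3 to 4.4 rad to turn, more than one grasp gives.
- sleeve_grip (a point): Point on the sleeve's axis at the height to grip, 236 mm above the bench. Knurled grey cylinder 36 mm across, grip from 215 to 246 mm height, over a sloping skirt 64 mm across (205-215 mm) with dark numbers 0 to 10 and a tick every half; from above the numbers rise anticlockwise, and they read from outside. A grip of 8 N slips at the clicks, 35 N holds.
- index_mark (a point): Outer tip of the dark index finger, 39 mm from the axis on the spout side, 209 mm above the bench, on a fixed white collar 66 mm across (192-204 mm height) below the sleeve. The number that stands beside it is the setting.
- spout_tip (a point): Open lower end of the spout, pointing straight down, 118 mm above the bench, 95 mm from the bottle's axis. The spout is a 7 mm tube that leaves the white valve block (40 x 36 mm, at 146-180 mm height, with a small tap reaching 36 mm from the axis on the dispenser's +y side) level at 163 mm height and bends down at its end.
- beaker: Empty straight glass beaker, 70 mm across (73 mm at the rim), 95 mm tall, wall 3 mm, 90 to 145 g, standing loose on the bench in front of the dispenser, to its left or right. Origin: centre of its underside; z up along its axis.
- reagent: Bystander: amber glass jar with a black cap, 56 mm across, 105 mm tall, loose, on the other side from the beaker. Origin: centre of its underside.
- wash_bottle: Bystander: white plastic wash bottle, 66 mm across, 195 mm tall with its bent jet, loose, at the far left. Origin: centre of its underside.
- ampoule_tray: Bystander: white comb tray 75 x 150 x 25 mm with four amber ampoules lying in it, loose, at the far right. Origin: centre of its underside.

How it is judged:
At the end, for the whole second after the job is handed in: The sleeve rests in the notch of 8 (4.4 rad, within 0.09), and the beaker stands upright and at rest on the bench with its axis within 18 mm of the spout tip, seen from above (value of joint sleeve between 4.31 and 4.49 rad and velocity of joint sleeve between -0.05 and 0.05 rad/s and horizontal distance between beaker and spout_tip below 0.018 m and height (world z) of beaker below 0.004 m and angle between beaker's own z axis and vertical below 0.08 rad and linear speed of beaker below 0.02 m/s); the robot touches nothing.
It fails at once if the beaker is lifted more than 12 mm off the bench (height (world z) of beaker above 0.012 m).
It fails at once if the beaker is tipped by more than 0.25 rad (angle between beaker's own z axis and vertical above 0.25 rad).
It fails at once if the reagent jar is moved by more than 20 mm (distance of reagent from where it was at the start of the episode above 0.02 m).
It fails at once if the wash bottle is moved by more than 20 mm (distance of wash_bottle from where it was at the start of the episode above 0.02 m).
It fails at once if the ampoule tray is moved by more than 20 mm (distance of ampoule_tray from where it was at the start of the episode above 0.02 m).
It also fails if it takes over 67 s, if anything falls off the work surface, if the arm or the gripper's body presses on something with over 40 N, if the wrist force passes 120 N, or if a joint passes its speed limit or range.

ROBOT

A 7-joint arm with a two-finger parallel gripper is mounted at the origin on the work surface. World frame = base frame: x ahead of the robot, y to its left, z up, the work surface at z = 0. Lengths are in m, angles in rad, forces in N, time in s.
With the tool pointing down it reaches from about 0.4 to 0.85 m from the base axis. Payload 4.5 kg.
Tool frame: the origin (TCP) lies midway between the tips of the shut fingers; the grasp point (between the pads) lies behind it (r.grip_point_offset is the z of the grasp point in the tool frame, in m); z points along the fingers, y is the line along which they close (so a half turn about z gives the same grasp; the last joint's range is limited). The gripper opens to 88 mm and grips with 3 to 60 N. Pads are 18 mm wide; open, the fingers measure 123 mm over their backs; the gripper's body (75 mm by 187 mm) begins 45 mm behind the grasp point.
Start: joints at [0.034, 0.689, -0.195, 1.565, 0.157, 0.902, -0.215], TCP at [0.625, 0, 0.239] pointing down, gripper open.
Joint ranges: [-3.01, 3.01], [-0.46, 2.08], [-1.47, 1.51], [0.13, 2.56], [-1, 4.14], [0.04, 2.09], [-2.66, 2.66]. Speed limits (rad/s): [2.57, 2.57, 3.14, 3.14, 3.14, 3.14, 3.14].

INTERFACE

Orientations are given as a unit quaternion [x, y, z, w].
In Python, from plant import r, optics, workorder gives the robot as it stands.
- The arm moves only by the shell command python3 -m creep 'ROWS' [FORCE]. ROWS is JSON, a list of rows, each an object of numbers: "grip": the gripper command: -1 is shut, 1 is fully open, values between are in proportion; "tx", "ty", "tz": the shift along the tool's x, y, z in cm; "spin": the turn about the tool's z in degrees. In form: [{"grip": .., "tx": .., "ty": .., "tz": .., "spin": ..}, ...]. A call has 1 to 8 rows; each row shifts and turns the commanded pose from where the row before left it, along the tool's axes as they then stand; what a row does not reach is not made up. A row lasts 1/12 s, in which the tool goes at most 41.7 mm and 7.16 degrees, less where a joint would pass 70% of its speed; a pose out of reach is approached as far as the arm can. A call with a gripper value outside its range is refused whole. The fingers move at their own pace and stop on an object; FORCE is the grip in N (left out, the last holds). Time passes only in rows, so rows that do not move let the fingers close. It gives the time, the measured TCP pose, the force, the opening and the grip force at its end, in the units of the state.
- r.get_state(): the state, without advancing time (a new reading comes with each control period).
- optics.snapshot(name): name is "scene" or "side" or "wrist"; returns (picture, depth): 384x512x3 uint8, red, green, blue; 384x512 float32, m along the optical axis (not along the pixel's ray), 0 where there is no reading.
- optics.get_calibration(name): a dict with "fx", "fy", "cx", "cy" (pixels), "extrinsics" (4x4, takes a point from world to camera coordinates). Camera axes: x right, y down, z forward; pixel columns grow to the right and rows downward; lengths in m; the calibration is good to about 2 mm. The wrist camera is an equidistant fisheye: a pixel r from the principal point sees the ray r / f radians off the axis. A picture is of the moment at which its call begins: read the wrist's pose just before it. get_calibration takes no time and is no camera call; for the wrist camera it gives the pose at the moment of the call.
- workorder.finish_job(): hands the job in; it is judged then, once.
The state is a dict: "clock": time; "q": joint angles; "qd": joint speeds; "joint_torque": joint torques, N m; "tool_pos": TCP position; "eef_rot": TCP orientation; "contact_force": force on the tool from outside, world axes, zero at the start; "moment": the same for the moment, N m; "opening": opening from 0.0 (shut) to 1.0 (fully open); "finger_force": force on a finger pad.
Only numpy, scipy, OpenCV 4.12 (cv2) and the standard library are available. Lean on these libraries where they do the work, as an engineer would, in place of code of your own. Each camera call takes 0.05 s, during which the arm holds its last target. There are 200 camera calls.

## Working session

There is one attempt and no reset: what is moved stays moved. The work goes in short steps, Python scripts to look and compute and a shell command to move; the robot and the scene stay as the last step left them, time stands still between calls to the robot, and variables do not carry over. Pictures are saved under pics/ and viewed, at most 10 in all, crops included, and the job is handed in when it is done.

```bash
mkdir -p pics; ls
python3 - <<'E'
from plant import r,optics,workorder
import cv2,numpy as np
s=r.get_state();print(s['clock'],s['tool_pos'],s['eef_rot'],s['opening'],r.grip_point_offset)
ims=[]
for n in("scene","side"):
    p,d=optics.snapshot(n);np.savez(f'pics/{n}0.npz',p=p,d=d);c=optics.get_calibration(n);print(n,c)
    cv2.imwrite(f'pics/{n}0.png',p[:,:,::-1])
E
```

```text
pics
0.0 [ 6.24350028e-01 -6.19891707e-05  2.37923070e-01] [ 7.07077918e-01  7.07135032e-01 -7.14445149e-04 -5.94657368e-04] 0.9999169198754906 -0.0187
scene {'fx': 426.589198277787, 'fy': 426.589198277787, 'cx': 250.2372977727059, 'cy': 197.33168824088295, 'extrinsics': array([[ 0.62680341,  0.77915703,  0.00563955, -0.35199855],
       [ 0.53890747, -0.4282812 , -0.7253647 , -0.17825181],
       [-0.56275769,  0.45770027, -0.68834166,  1.5118546 ],
       [ 0.        ,  0.        ,  0.        ,  1.        ]])}
side {'fx': 410.05770159478675, 'fy': 410.05770159478675, 'cx': 253.14779173558873, 'cy': 185.9557662307233, 'extrinsics': array([[-0.89193584, -0.45201736,  0.01143488,  0.50316582],
       [-0.31890461,  0.6109427 , -0.72460256,  0.31064224],
       [ 0.32054688, -0.64994563, -0.68907211,  1.05847228],
       [ 0.        ,  0.        ,  0.        ,  1.        ]])}
```

View pics/scene0.png

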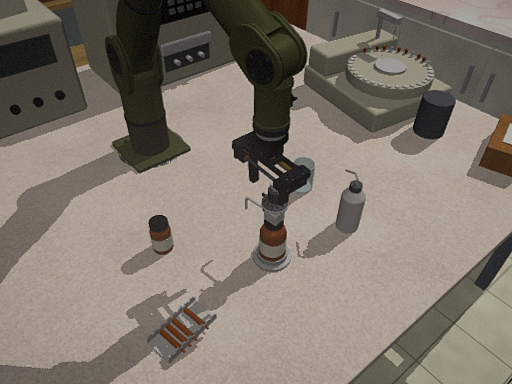

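View pics/side0.png

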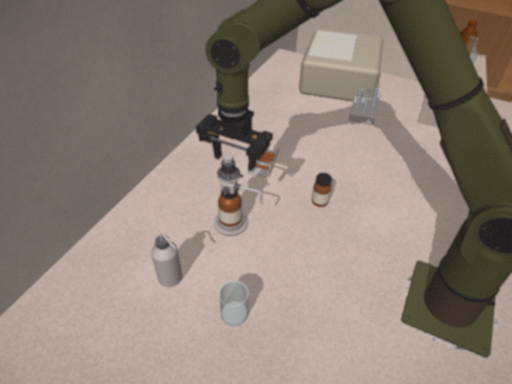

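Scene: dispenser stand at (272,257), jar (161,250), wash bottle (348,230), beaker half-hidden at (303,175), tray (182,333). Side: stand (231,225), beaker (234,303), spout tip about (277,203).

```bash
cat > h.py <<'E'
import numpy as np,cv2
from plant import r,optics,workorder
def ray(n,u,v):
    c=optics.get_calibration(n);E=c['extrinsics'];R,t=E[:3,:3],E[:3,3]
    d=R.T@np.array([(u-c['cx'])/c['fx'],(v-c['cy'])/c['fy'],1]);return -R.T@t,d
def atz(n,u,v,z):
    o,d=ray(n,u,v);return o+d*(z-o[2])/d[2]
def dep(n,u,v,D):
    o,d=ray(n,u,v);return o+d*D[v,u]
def cloud(n,D):
    c=optics.get_calibration(n);E=c['extrinsics'];v,u=np.mgrid[:384,:512]
    P=np.stack([(u-c['cx'])/c['fx']*D,(v-c['cy'])/c['fy']*D,D],-1)
    return (P-E[:3,3])@E[:3,:3]
def proj(n,p):
    c=optics.get_calibration(n);E=c['extrinsics'];q=E[:3,:3]@np.array(p)+E[:3,3]
    return c['fx']*q[0]/q[2]+c['cx'],c['fy']*q[1]/q[2]+c['cy']
E
python3 - <<'E'
from h import *
np.set_printoptions(precision=4,suppress=True)
S=np.load('pics/scene0.npz');T=np.load('pics/side0.npz')
print('disp base',atz('scene',272,257,.005),atz('side',231,225,.005))
print('spout',atz('scene',247,205,.118),atz('side',277,203,.118))
print('beaker base',atz('side',234,315,0),'rim',atz('side',234,291,.095))
print('jar',atz('scene',161,247,0),atz('side',321,200,0),'wash',atz('scene',348,226,0),atz('side',170,278,0),'tray',atz('scene',182,333,.0))
from scipy.optimize import least_squares
def circ(P,r0):
    f=lambda x:np.hypot(P[:,0]-x[0],P[:,1]-x[1])-x[2]
    s=least_squares(f,[*P[:,:2].mean(0),r0],loss='soft_l1',f_scale=.002);return s.x
for n,A in(('scene',S),('side',T)):
    C=cloud(n,A['d']);a=atz('side',231,225,.005)
    def sel(z0,z1,c=a,rr=.06):
        m=(C[...,2]>z0)&(C[...,2]<z1)&(np.hypot(C[...,0]-c[0],C[...,1]-c[1])<rr)&(A['d']>0);return C[m]
    for z0,z1,r0 in((.035,.095,.035),(.13,.145,.0235),(.215,.245,.018),(.264,.272,.0145)):
        P=sel(z0,z1);print(n,z0,len(P),P.mean(0) if len(P) else'',circ(P,r0) if len(P)>8 else '')
    b=atz('side',234,315,0);P=sel(.02,.09,b,.05);print('beaker',len(P),circ(P,.035) if len(P)>8 else '',P[:,2].max() if len(P) else '')
E
```

```text
disp base [0.6435 0.0094 0.005 ] [0.6294 0.0199 0.005 ]
spout [0.535  0.0095 0.118 ] [ 0.5039 -0.0269  0.118 ]
beaker base [ 0.4793  0.2742 -0.    ] rim [0.4822 0.2649 0.095 ]
jar [ 0.4227 -0.2051  0.    ] [ 0.4245 -0.2122  0.    ] wash [ 0.6922  0.26   -0.    ] [0.686  0.2578 0.    ] tray [ 0.6794 -0.2986  0.    ]
scene 0.035 401 [ 0.6576 -0.0059  0.0662] [0.6375 0.0129 0.0347]
scene 0.13 97 [0.6482 0.0002 0.1384] [0.6368 0.0135 0.0238]
scene 0.215 130 [ 0.6406 -0.0018  0.2323] [0.6067 0.7732 0.7764]
scene 0.264 40 [ 0.6294 -0.0005  0.2673] [ 0.6152 -0.2559  0.2583]
beaker 258 [0.483  0.2723 0.0333] 0.08990607940686578
side 0.035 328 [0.6221 0.0339 0.066 ] [0.6365 0.0098 0.035 ]
side 0.13 54 [0.627  0.0261 0.1385] [0.6374 0.0088 0.0246]
side 0.215 181 [0.6302 0.0196 0.2278] [0.6417 0.0035 0.0262]
side 0.264 94 [0.64   0.0104 0.2691] [0.6528 0.0105 0.0217]
beaker 781 [0.4801 0.2714 0.0333] 0.08985571974169816
```

Run:
```python
from h import *
S=np.load('pics/scene0.npz')['p'];T=np.load('pics/side0.npz')['p']
w,d=optics.snapshot('wrist');np.savez('pics/wrist0.npz',p=w,d=d)
f=lambda I:cv2.resize(I,(400,300),interpolation=cv2.INTER_CUBIC)
top=np.hstack([f(S[180:255,225:325]),f(T[145:220,195:295])])
W=cv2.resize(w,(400,300))
c=optics.get_calibration('wrist');print(c);E=c['extrinsics']
q=E@np.array([.637,.011,.236,1]);print(q)
th=np.arctan2(np.hypot(q[0],q[1]),q[2]);ph=np.arctan2(q[1],q[0]);u,v=c['cx']+c['fx']*th*np.cos(ph),c['cy']+c['fx']*th*np.sin(ph);print(u,v)
u,v=int(u),int(v);x0=min(max(u-80,0),352);y0=min(max(v-60,0),264);print(x0,y0)
C=f(w[y0:y0+120,x0:x0+160])
cv2.imwrite('pics/m1.png',np.vstack([top,np.hstack([W,C])])[:,:,::-1])
```

```text
{'fx': 297.3186396354542, 'fy': 297.3186396354542, 'cx': 254.47675351909555, 'cy': 188.786308066617, 'extrinsics': array([[ 9.99998359e-01, -6.88815659e-04, -1.67562753e-03,
        -6.23522306e-01],
       [-1.09891637e-04, -9.46260393e-01,  3.23405714e-01,
        -4.29518414e-02],
       [-1.80834689e-03, -3.23404999e-01, -9.46258916e-01,
         3.92559543e-01],
       [ 0.00000000e+00,  0.00000000e+00,  0.00000000e+00,
         1.00000000e+00]])}
[0.01307362 0.02289304 0.16453307 1.        ]
277.90226032851075 229.8063910858932
197 169
```

View pics/m1.png

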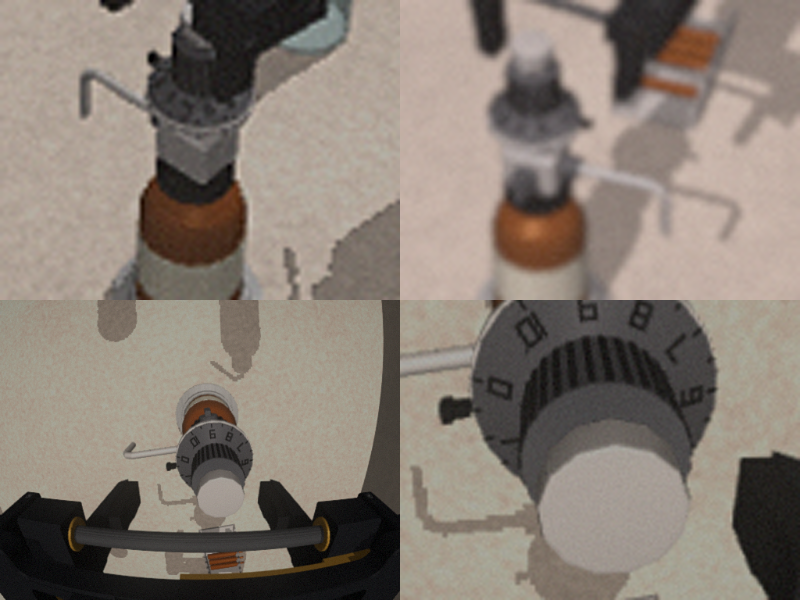

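The montage shows spout tip at scene (246.5,208), side (262,202.5), wrist about (163,198); black index finger tip in the wrist crop (440,408) standing between 0 and 1.

```bash
cat >> h.py <<'E'
def wproj(p,c):
    q=(c['extrinsics']@np.array([*p,1]))[:3];th=np.arctan2(np.hypot(q[0],q[1]),q[2]);ph=np.arctan2(q[1],q[0])
    return np.array([c['cx']+c['fx']*th*np.cos(ph),c['cy']+c['fx']*th*np.sin(ph)])
def watz(u,v,z,c):
    a,b=(u-c['cx'])/c['fx'],(v-c['cy'])/c['fx'];th=np.hypot(a,b);s=np.sin(th)/th
    R,t=c['extrinsics'][:3,:3],c['extrinsics'][:3,3];d=R.T@[a*s,b*s,np.cos(th)];o=-R.T@t
    return o+d*(z-o[2])/d[2]
def unwrap(w,c,ax,z,r0,r1,off,n=720):
    "polar strip: column = angle (deg/2) from spout direction, seen clockwise from above"
    R=np.linspace(r1,r0,60);A=off-np.radians(np.arange(n)/2-180)
    m=np.array([[wproj([ax[0]+q*np.cos(a),ax[1]+q*np.sin(a),z+(r1-q)*.0],c) for a in A] for q in R],np.float32)
    return cv2.remap(w,m[...,0],m[...,1],cv2.INTER_CUBIC)
E
python3 - <<'E'
from h import *
np.set_printoptions(precision=4,suppress=True)
ax=np.array([.637,.011]);c=optics.get_calibration('wrist')
for n,p in(('scene',atz('scene',246.5,208.2,.118)),('side',atz('side',261.7,202.5,.118)),('w',watz(163,199,.118,c)),('idx',watz(197+40/2.5,169+108/2.5,.209,c)),('head',watz(197+215/2.5,169+207/2.5,.268,c)),
 ('0',watz(197+100/2.5,169+88/2.5,.21,c)),('1',watz(197+110/2.5,169+145/2.5,.21,c)),('10',watz(197+130/2.5,169+25/2.5,.21,c)),('8',watz(197+240/2.5,169+17/2.5,.21,c)),('7',watz(197+281/2.5,169+50/2.5,.21,c))):
    d=p[:2]-ax;print(n,p,np.hypot(*d),np.degrees(np.arctan2(d[1],d[0])))
E
```

```text
scene [0.5436 0.001  0.118 ] 0.09396839153296778 -173.88056969502085
side [ 0.543  -0.0087  0.118 ] 0.09604909187730157 -168.1767241337651
w [ 0.5331 -0.0158  0.118 ] 0.10731083381970048 -165.52887926773926
idx [0.5971 0.01   0.209 ] 0.03993534167374455 -178.5371880212868
head [0.6369 0.0159 0.268 ] 0.004865124547005556 90.62807477224491
0 [0.6128 0.016  0.21  ] 0.024675906407317604 168.27823700941354
1 [ 0.6151 -0.      0.21  ] 0.02453662374297189 -153.27725844686634
10 [0.6205 0.0326 0.21  ] 0.027195063473983334 127.24588112823339
8 [0.6476 0.0347 0.21  ] 0.025975136218277354 66.02202094999468
7 [0.6583 0.0262 0.21  ] 0.02615528305427888 35.4318124304021
```

```bash
python3 -m creep '[{"grip":1,"tx":1.25,"ty":1.27},{"grip":1,"spin":-7},{"grip":1,"spin":-7},{"grip":1}]' 40; python3 -c "
from h import *
s=r.get_state();print(s['q'],s['tool_pos'])"
```

```text
[ 0.03381568  0.68974963 -0.1945296   1.56605261  0.1573022   0.90246505
 -0.21509857] [ 6.24558694e-01 -4.14767349e-05  2.38134335e-01]$[0]: bad value
```

```bash
python3 -m creep '[{"grip":1,"tx":1.25,"ty":1.27,"tz":0,"spin":0},{"grip":1,"tx":0,"ty":0,"tz":0,"spin":-7},{"grip":1,"tx":0,"ty":0,"tz":0,"spin":-7},{"grip":1,"tx":0,"ty":0,"tz":0,"spin":0}]' 40; python3 -c "
from h import *
s=r.get_state();print(s['q'],s['tool_pos'])"
```

```text
clock: 0.48
tool_pos: [0.6375, 0.0126, 0.2383]
eef_rot: [0.614, 0.789, -0.0, -0.0]
contact_force: [0.2, -1.4, -0.3]
opening: 0.999
finger_force: 0.0
[ 0.05049292  0.71222607 -0.26379029  1.52161102  0.21252859  0.93688995
 -0.03069887] [0.63749357 0.01262372 0.23825595]
```

```bash
python3 -m creep '[{"grip":1,"tx":0,"ty":0,"tz":0,"spin":-7},{"grip":1,"tx":0,"ty":0,"tz":0,"spin":-7},{"grip":1,"tx":0,"ty":0,"tz":0,"spin":-7},{"grip":1,"tx":0,"ty":0,"tz":0,"spin":-7},{"grip":1,"tx":0,"ty":0,"tz":0,"spin":-7},{"grip":1,"tx":0,"ty":0,"tz":0,"spin":-7},{"grip":1,"tx":0,"ty":0,"tz":0,"spin":-7},{"grip":1,"tx":0,"ty":0,"tz":0,"spin":-7}]'; python3 -m creep '[{"grip":1,"tx":0,"ty":0,"tz":0,"spin":-7},{"grip":1,"tx":0,"ty":0,"tz":0,"spin":-7},{"grip":1,"tx":0,"ty":0,"tz":0,"spin":-7},{"grip":1,"tx":0,"ty":0,"tz":0,"spin":-7},{"grip":1,"tx":0,"ty":0,"tz":0,"spin":-7},{"grip":1,"tx":0,"ty":0,"tz":0,"spin":-7},{"grip":1,"tx":0,"ty":0,"tz":0,"spin":-7},{"grip":1,"tx":0,"ty":0,"tz":0,"spin":0}]';  python3 -c "
from h import *
s=r.get_state();print(s['q'],s['tool_pos'])"
```

```text
clock: 1.15
tool_pos: [0.6374, 0.0121, 0.2385]
eef_rot: [0.173, 0.985, -0.0, -0.0]
contact_force: [-0.1, -0.3, -0.2]
opening: 1.001
finger_force: 0.0
clock: 1.82
tool_pos: [0.6374, 0.012, 0.2381]
eef_rot: [-0.25, 0.968, 0.0, -0.001]
contact_force: [0.6, -0.2, -0.5]
opening: 0.997
finger_force: 0.0
[ 0.29846045  0.79757961 -0.7615152   1.50717023  0.59387808  1.07958779
  1.47833951] [0.63739296 0.01197066 0.23812852]
```

```bash
python3 -m creep '[{"grip":1,"tx":0,"ty":0,"tz":0,"spin":-7},{"grip":1,"tx":0,"ty":0,"tz":0,"spin":-7},{"grip":1,"tx":0,"ty":0,"tz":0,"spin":-7},{"grip":1,"tx":0,"ty":0,"tz":0,"spin":-7},{"grip":1,"tx":0,"ty":0,"tz":0,"spin":-7},{"grip":1,"tx":0,"ty":0,"tz":0,"spin":0}]'
python3 - <<'E'
from h import *
s=r.get_state();print(s['q'],s['tool_pos'])
c=optics.get_calibration('wrist');w,d=optics.snapshot('wrist');np.savez('pics/w1.npz',p=w,d=d,E=c['extrinsics'])
u,v=wproj([.63,.008,.21],c);print(u,v)
x0,y0=int(u)-100,int(v)-75;x0=min(max(x0,0),312);y0=min(max(y0,0),234);print(x0,y0)
cv2.imwrite('pics/m2.png',cv2.resize(w[y0:y0+150,x0:x0+200],(800,600),interpolation=cv2.INTER_CUBIC)[:,:,::-1])
E
```

```text
clock: 2.32
tool_pos: [0.6375, 0.0122, 0.2382]
eef_rot: [-0.529, 0.849, 0.0, -0.0]
contact_force: [-0.7, 0.2, -0.4]
opening: 1.002
finger_force: 0.0
[ 0.36104977  0.84272325 -0.91241267  1.50342375  0.70360285  1.14814476
  2.00019604] [0.63746886 0.01218553 0.2381923 ]
260.3554672840975 213.6824646750114
160 138
```

View pics/m2.png

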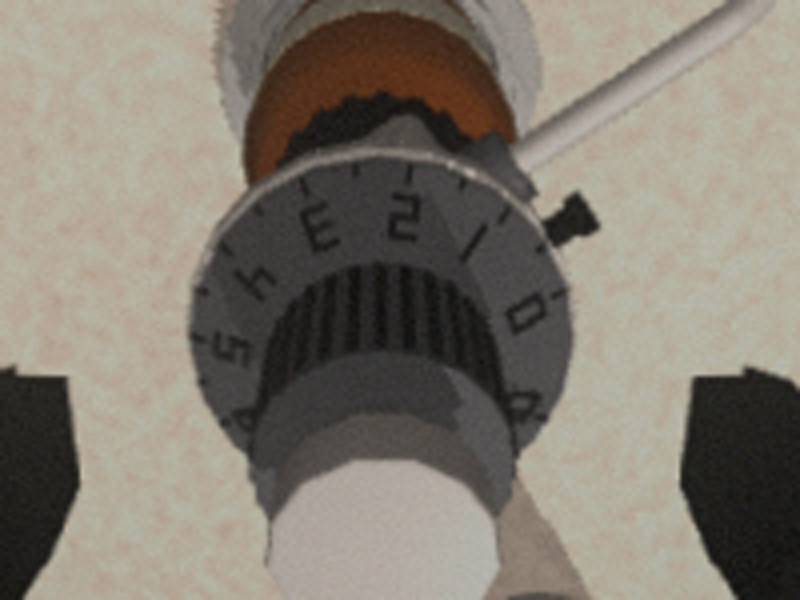

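Index tip at (555,240) stands exactly on the half tick between 0 and 1: setting 0.5 ml, so 236.3° clockwise (+spin) is needed. Lower and grip.

```bash
python3 -m creep '[{"grip":1,"tx":0,"ty":0,"tz":1,"spin":0},{"grip":1,"tx":0,"ty":0,"tz":1,"spin":0},{"grip":-1,"tx":0,"ty":0,"tz":0,"spin":0},{"grip":-1,"tx":0,"ty":0,"tz":0,"spin":0},{"grip":-1,"tx":0,"ty":0,"tz":0,"spin":0},{"grip":-1,"tx":0,"ty":0,"tz":0,"spin":0},{"grip":-1,"tx":0,"ty":0,"tz":0,"spin":0},{"grip":-1,"tx":0,"ty":0,"tz":0,"spin":0}]' 45
```

```text
clock: 3.03
tool_pos: [0.6379, 0.0126, 0.219]
eef_rot: [-0.53, 0.848, -0.0, 0.0]
contact_force: [-0.5, 0.5, 1.0]
opening: 0.565
finger_force: 0.0
```

```bash
python3 -m creep '[{"grip":-1,"tx":0,"ty":0,"tz":0,"spin":0},{"grip":-1,"tx":0,"ty":0,"tz":0,"spin":0},{"grip":-1,"tx":0,"ty":0,"tz":0,"spin":0},{"grip":-1,"tx":0,"ty":0,"tz":0,"spin":0},{"grip":-1,"tx":0,"ty":0,"tz":0,"spin":0}]' 45
```

```text
clock: 3.45
tool_pos: [0.6374, 0.0127, 0.2189]
eef_rot: [-0.53, 0.848, 0.0, -0.0]
contact_force: [-3.0, 0.7, 2.2]
opening: 0.4
finger_force: 45.0
```

```bash
python3 -m creep '[{"grip":-1,"tx":0,"ty":0,"tz":0,"spin":7},{"grip":-1,"tx":0,"ty":0,"tz":0,"spin":7},{"grip":-1,"tx":0,"ty":0,"tz":0,"spin":7},{"grip":-1,"tx":0,"ty":0,"tz":0,"spin":7},{"grip":-1,"tx":0,"ty":0,"tz":0,"spin":7},{"grip":-1,"tx":0,"ty":0,"tz":0,"spin":7},{"grip":-1,"tx":0,"ty":0,"tz":0,"spin":7},{"grip":-1,"tx":0,"ty":0,"tz":0,"spin":7}]' 45;python3 -m creep '[{"grip":-1,"tx":0,"ty":0,"tz":0,"spin":7},{"grip":-1,"tx":0,"ty":0,"tz":0,"spin":7},{"grip":-1,"tx":0,"ty":0,"tz":0,"spin":7},{"grip":-1,"tx":0,"ty":0,"tz":0,"spin":7},{"grip":-1,"tx":0,"ty":0,"tz":0,"spin":7},{"grip":-1,"tx":0,"ty":0,"tz":0,"spin":7},{"grip":-1,"tx":0,"ty":0,"tz":0,"spin":7},{"grip":-1,"tx":0,"ty":0,"tz":0,"spin":7}]' 45; python3 -c "
from h import *
s=r.get_state();print(s['q'],s['moment'])"
```

```text
clock: 4.12
tool_pos: [0.6374, 0.0128, 0.2189]
eef_rot: [-0.067, 0.998, 0.0, -0.0]
contact_force: [-2.1, 0.6, 0.6]
opening: 0.401
finger_force: 45.0
clock: 4.78
tool_pos: [0.6374, 0.0128, 0.2189]
eef_rot: [0.409, 0.912, -0.0, -0.0]
contact_force: [-1.5, 0.8, 2.4]
opening: 0.399
finger_force: 45.0
[ 0.11869079  0.74714759 -0.39341821  1.53912497  0.33282204  0.922563
  0.34507595] [0.10741409 0.39842236 0.26424466]
```

Good. 112° done; 124.3° remain.

```bash
python3 -m creep '[{"grip":-1,"tx":0,"ty":0,"tz":0,"spin":7},{"grip":-1,"tx":0,"ty":0,"tz":0,"spin":7},{"grip":-1,"tx":0,"ty":0,"tz":0,"spin":7},{"grip":-1,"tx":0,"ty":0,"tz":0,"spin":7},{"grip":-1,"tx":0,"ty":0,"tz":0,"spin":7},{"grip":-1,"tx":0,"ty":0,"tz":0,"spin":7},{"grip":-1,"tx":0,"ty":0,"tz":0,"spin":7},{"grip":-1,"tx":0,"ty":0,"tz":0,"spin":7}]' 45;python3 -m creep '[{"grip":-1,"tx":0,"ty":0,"tz":0,"spin":7},{"grip":-1,"tx":0,"ty":0,"tz":0,"spin":7},{"grip":-1,"tx":0,"ty":0,"tz":0,"spin":7},{"grip":-1,"tx":0,"ty":0,"tz":0,"spin":7},{"grip":-1,"tx":0,"ty":0,"tz":0,"spin":7},{"grip":-1,"tx":0,"ty":0,"tz":0,"spin":7},{"grip":-1,"tx":0,"ty":0,"tz":0,"spin":7},{"grip":-1,"tx":0,"ty":0,"tz":0,"spin":7}]' 45; python3 -m creep '[{"grip":-1,"tx":0,"ty":0,"tz":0,"spin":7},{"grip":-1,"tx":0,"ty":0,"tz":0,"spin":5.3},{"grip":-1,"tx":0,"ty":0,"tz":0,"spin":0},{"grip":-1,"tx":0,"ty":0,"tz":0,"spin":0}]'
python3 - <<'E'
from h import *
s=r.get_state();x,y,_,_=s['eef_rot'];print(s['q'],s['moment'])
print('turned',np.degrees(2*(np.arctan2(y,x)-np.arctan2(.848,-.53))))
E
```

```text
clock: 5.45
tool_pos: [0.6374, 0.0127, 0.2189]
eef_rot: [0.79, 0.614, -0.0, -0.0]
contact_force: [-0.8, -0.6, 2.0]
opening: 0.396
finger_force: 45.0
clock: 6.12
tool_pos: [0.6374, 0.0127, 0.2189]
eef_rot: [0.985, 0.171, -0.0, -0.0]
contact_force: [-2.1, 0.1, 1.6]
opening: 0.396
finger_force: 45.0
clock: 6.45
tool_pos: [0.6374, 0.0127, 0.2189]
eef_rot: [0.998, 0.069, -0.0, 0.0]
contact_force: [-2.3, -0.1, 3.7]
opening: 0.397
finger_force: 45.0
[-0.21492847  0.73799108  0.22875081  1.55885193 -0.2009509   0.86847596
 -1.34667976] [ 0.14508029  0.54160871 -0.00504402]
turned -236.12995361472338
```

```bash
python3 -m creep '[{"grip":1,"tx":0,"ty":0,"tz":0,"spin":0},{"grip":1,"tx":0,"ty":0,"tz":0,"spin":0},{"grip":1,"tx":0,"ty":0,"tz":0,"spin":0},{"grip":1,"tx":0,"ty":0,"tz":0,"spin":0},{"grip":1,"tx":0,"ty":0,"tz":0,"spin":0},{"grip":1,"tx":0,"ty":0,"tz":-2,"spin":0},{"grip":1,"tx":0,"ty":0,"tz":-3,"spin":0},{"grip":1,"tx":0,"ty":0,"tz":-3,"spin":-7}]' 45
python3 -m creep '[{"grip":1,"tx":0,"ty":0,"tz":0,"spin":-7},{"grip":1,"tx":0,"ty":0,"tz":0,"spin":-7},{"grip":1,"tx":0,"ty":0,"tz":0,"spin":-7},{"grip":1,"tx":0,"ty":0,"tz":0,"spin":-7},{"grip":1,"tx":0,"ty":0,"tz":0,"spin":-7},{"grip":1,"tx":0,"ty":0,"tz":0,"spin":-7},{"grip":1,"tx":0,"ty":0,"tz":0,"spin":-7},{"grip":1,"tx":0,"ty":0,"tz":0,"spin":-7}]'
python3 -m creep '[{"grip":1,"tx":0,"ty":0,"tz":0,"spin":-7},{"grip":1,"tx":0,"ty":0,"tz":0,"spin":-7},{"grip":1,"tx":0,"ty":0,"tz":0,"spin":-7},{"grip":1,"tx":0,"ty":0,"tz":0,"spin":-7},{"grip":1,"tx":0,"ty":0,"tz":0,"spin":-7},{"grip":1,"tx":0,"ty":0,"tz":0,"spin":-7},{"grip":1,"tx":0,"ty":0,"tz":0,"spin":-7},{"grip":1,"tx":0,"ty":0,"tz":0,"spin":0}]'
python3 - <<'E'
from h import *
c=optics.get_calibration('wrist');w,d=optics.snapshot('wrist');np.savez('pics/w2.npz',p=w,d=d,E=c['extrinsics'])
u,v=wproj([.62,.012,.21],c);x0,y0=int(u)-80,int(v)-60;x0=min(max(x0,0),352);y0=min(max(y0,0),264);print(x0,y0)
cv2.imwrite('pics/m3.png',cv2.resize(w[y0:y0+120,x0:x0+160],(800,600),interpolation=cv2.INTER_CUBIC)[:,:,::-1])
E
```

```text
clock: 7.12
tool_pos: [0.6371, 0.0126, 0.2987]
eef_rot: [0.992, 0.129, -0.001, 0.0]
contact_force: [1.4, 0.0, 0.0]
opening: 0.971
finger_force: 0.0
clock: 7.78
tool_pos: [0.6378, 0.0124, 0.2987]
eef_rot: [0.814, 0.581, 0.0, 0.0]
contact_force: [0.4, -0.0, 0.2]
opening: 0.999
finger_force: 0.0
clock: 8.45
tool_pos: [0.6377, 0.0121, 0.2986]
eef_rot: [0.501, 0.865, 0.0, -0.0]
contact_force: [0.9, -0.1, 0.5]
opening: 1.002
finger_force: 0.0
155 125
```

View pics/m3.png

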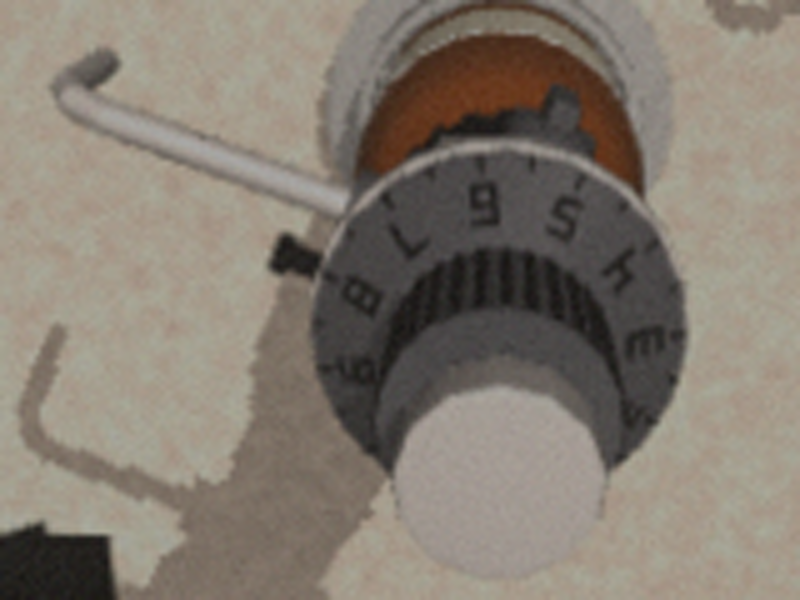

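8 stands at the index finger (tick (335,278), finger (290,257)); spout tip at (105,62) in the crop. Now spin to tool x = world −x and go over the beaker.

```bash
python3 -m creep '[{"grip":1,"tx":0,"ty":0,"tz":0,"spin":-7},{"grip":1,"tx":0,"ty":0,"tz":0,"spin":-7},{"grip":1,"tx":0,"ty":0,"tz":0,"spin":-7},{"grip":1,"tx":0,"ty":0,"tz":0,"spin":-7},{"grip":1,"tx":0,"ty":0,"tz":0,"spin":-7},{"grip":1,"tx":0,"ty":0,"tz":0,"spin":-7},{"grip":1,"tx":0,"ty":0,"tz":0,"spin":-7},{"grip":1,"tx":0,"ty":0,"tz":0,"spin":-7}]'
python3 -m creep '[{"grip":1,"tx":0,"ty":0,"tz":0,"spin":-4.2},{"grip":1,"tx":0,"ty":0,"tz":0,"spin":0}]'
python3 -m creep '[{"grip":1,"tx":1.95,"ty":3.25,"tz":0,"spin":0},{"grip":1,"tx":1.95,"ty":3.25,"tz":0,"spin":0},{"grip":1,"tx":1.95,"ty":3.25,"tz":0,"spin":0},{"grip":1,"tx":1.95,"ty":3.25,"tz":0,"spin":0},{"grip":1,"tx":1.95,"ty":3.25,"tz":0,"spin":0},{"grip":1,"tx":1.95,"ty":3.25,"tz":0,"spin":0},{"grip":1,"tx":1.95,"ty":3.25,"tz":0,"spin":0},{"grip":1,"tx":1.95,"ty":3.25,"tz":0,"spin":0}]'
python3 - <<'E'
from h import *
c=optics.get_calibration('wrist');E=np.load('pics/w2.npz')['E'];c['extrinsics']=E
print('spout w2',watz(176,137.4,.118,c),'head w2',watz(155+100,125+96,.268,c))
print(r.get_state()['q'],r.get_state()['tool_pos'])
S,d=optics.snapshot('scene')
C=cloud('scene',d)
for n in('scene','side'):
    S,d=optics.snapshot(n);C=cloud(n,d)
    m=(C[...,2]>.015)&(C[...,2]<.085)&(np.hypot(C[...,0]-.4815,C[...,1]-.272)<.055)&(d>0);P=C[m]
    from scipy.optimize import least_squares
    print(n,len(P),least_squares(lambda x:np.hypot(P[:,0]-x[0],P[:,1]-x[1])-.035,[.48,.272],loss='soft_l1',f_scale=.002).x)
E
```

```text
clock: 9.17
tool_pos: [0.6378, 0.0124, 0.2987]
eef_rot: [0.037, 0.999, -0.0, 0.0]
contact_force: [-0.3, 0.3, 0.5]
opening: 0.999
finger_force: 0.0
clock: 9.33
tool_pos: [0.6377, 0.0123, 0.2985]
eef_rot: [0.002, 1.0, 0.0, -0.0]
contact_force: [0.3, 0.3, -0.5]
opening: 0.995
finger_force: 0.0
clock: 10.0
tool_pos: [0.4811, 0.2741, 0.2989]
eef_rot: [0.004, 1.0, -0.0, 0.0]
contact_force: [0.9, -0.3, -0.2]
opening: 1.0
finger_force: 0.0
spout w2 [ 0.54288025 -0.00086891  0.118     ] head w2 [0.63652723 0.01522237 0.268     ]
[-0.24189611  0.56981971 -0.59647318  1.69303654  0.37058504  0.99329964
  0.59333587] [0.48114707 0.2741092  0.29892822]
scene 544 [0.48230009 0.27237429]
side 770 [0.48013098 0.27117221]
```

```bash
python3 -m creep '[{"grip":1,"tx":0,"ty":-0.2,"tz":3.6,"spin":0},{"grip":1,"tx":0,"ty":0,"tz":3.6,"spin":0},{"grip":1,"tx":0,"ty":0,"tz":3.6,"spin":0},{"grip":1,"tx":0,"ty":0,"tz":3.6,"spin":0},{"grip":1,"tx":0,"ty":0,"tz":3.6,"spin":0},{"grip":1,"tx":0,"ty":0,"tz":3,"spin":0},{"grip":1,"tx":0,"ty":0,"tz":3,"spin":0},{"grip":1,"tx":0,"ty":0,"tz":1.4,"spin":0}]'
python3 -m creep '[{"grip":-1,"tx":0,"ty":0,"tz":0,"spin":0},{"grip":-1,"tx":0,"ty":0,"tz":0,"spin":0},{"grip":-1,"tx":0,"ty":0,"tz":0,"spin":0},{"grip":-1,"tx":0,"ty":0,"tz":0,"spin":0},{"grip":-1,"tx":0,"ty":0,"tz":0,"spin":0},{"grip":-1,"tx":0,"ty":0,"tz":0,"spin":0}]' 10
```

```text
clock: 10.82
tool_pos: [0.482, 0.2679, 0.0413]
eef_rot: [0.004, 1.0, -0.002, -0.001]
contact_force: [0.5, -0.4, -0.4]
opening: 1.003
finger_force: 0.0
clock: 11.32
tool_pos: [0.4828, 0.2708, 0.0457]
eef_rot: [0.001, 1.0, 0.0, 0.001]
contact_force: [-0.2, 0.2, -0.7]
opening: 0.796
finger_force: 9.9
```

```bash
python3 -m creep '[{"grip":-1,"tx":0,"ty":-1,"tz":0,"spin":0},{"grip":-1,"tx":0,"ty":-2,"tz":0,"spin":0},{"grip":-1,"tx":0,"ty":-2,"tz":0,"spin":0},{"grip":-1,"tx":0,"ty":-2,"tz":0,"spin":0},{"grip":-1,"tx":0,"ty":-2,"tz":0,"spin":0},{"grip":-1,"tx":0,"ty":-2,"tz":0,"spin":0},{"grip":-1,"tx":0,"ty":-2,"tz":0,"spin":0},{"grip":-1,"tx":0,"ty":-1,"tz":0,"spin":0}]'
```

```text
clock: 11.98
tool_pos: [0.4821, 0.1278, 0.0453]
eef_rot: [0.002, 1.0, -0.001, 0.0]
contact_force: [-0.2, 2.5, 3.2]
opening: 0.796
finger_force: 10.0
```

```bash
python3 -m creep '[{"grip":-1,"tx":0,"ty":-1,"tz":0,"spin":0},{"grip":-1,"tx":0,"ty":-2,"tz":0,"spin":0},{"grip":-1,"tx":0,"ty":-2,"tz":0,"spin":0},{"grip":-1,"tx":0,"ty":-2,"tz":0,"spin":0},{"grip":-1,"tx":0,"ty":-2,"tz":0,"spin":0},{"grip":-1,"tx":0,"ty":-2,"tz":0,"spin":0},{"grip":-1,"tx":0,"ty":-1.5,"tz":0,"spin":0},{"grip":-1,"tx":0,"ty":-0.9,"tz":0,"spin":0}]'; python3 -m creep '[{"grip":-1,"tx":0,"ty":0,"tz":0,"spin":0}]'
```

```text
clock: 12.65
tool_pos: [0.4823, -0.0037, 0.0452]
eef_rot: [0.001, 1.0, 0.001, 0.001]
contact_force: [-0.3, 2.5, 4.3]
opening: 0.796
finger_force: 10.0
clock: 12.73
tool_pos: [0.4821, -0.0052, 0.0451]
eef_rot: [0.002, 1.0, -0.001, 0.0]
contact_force: [0.4, -2.0, 3.1]
opening: 0.794
finger_force: 9.9
```

```bash
python3 -m creep '[{"grip":-1,"tx":0,"ty":0.2,"tz":0,"spin":0},{"grip":1,"tx":0,"ty":0,"tz":0,"spin":0},{"grip":1,"tx":0,"ty":0,"tz":0,"spin":0},{"grip":1,"tx":0,"ty":0,"tz":0,"spin":0},{"grip":1,"tx":0,"ty":0,"tz":0,"spin":0},{"grip":1,"tx":1.5,"ty":0,"tz":0,"spin":0},{"grip":1,"tx":2,"ty":0,"tz":0,"spin":0},{"grip":1,"tx":2,"ty":0,"tz":0,"spin":0}]'
python3 -m creep '[{"grip":-0.5,"tx":0,"ty":0,"tz":0,"spin":0},{"grip":-0.5,"tx":0,"ty":0,"tz":0,"spin":0},{"grip":-0.5,"tx":0,"ty":0,"tz":0,"spin":0},{"grip":-0.5,"tx":0,"ty":0,"tz":0,"spin":0},{"grip":-0.5,"tx":0,"ty":0,"tz":0,"spin":0},{"grip":-0.5,"tx":0,"ty":0,"tz":0,"spin":0},{"grip":-0.5,"tx":0,"ty":0,"tz":0,"spin":0},{"grip":-0.5,"tx":0,"ty":0,"tz":0,"spin":0}]'
python3 - <<'E'
from h import *
from scipy.optimize import least_squares
for n in('scene','side'):
    S,d=optics.snapshot(n);C=cloud(n,d);cv2.imwrite(f'pics/{n}4.png',S[:,:,::-1])
    m=(C[...,2]>.015)&(C[...,2]<.085)&(np.hypot(C[...,0]-.482,C[...,1]+.003)<.05)&(d>0)&(C[...,0]>.442);P=C[m]
    print(n,len(P),least_squares(lambda x:np.hypot(P[:,0]-x[0],P[:,1]-x[1])-.035,[.48,0],loss='soft_l1',f_scale=.002).x)
E
```

```text
clock: 13.4
tool_pos: [0.436, -0.0016, 0.0452]
eef_rot: [0.001, 1.0, -0.001, -0.0]
contact_force: [-0.0, 0.2, -0.5]
opening: 1.0
finger_force: 0.0
clock: 14.07
tool_pos: [0.4391, -0.0021, 0.0452]
eef_rot: [0.001, 1.0, -0.001, 0.002]
contact_force: [-0.0, 0.8, 0.1]
opening: 0.42
finger_force: 0.0
scene 710 [ 0.48045876 -0.00277077]
side 217 [ 0.47732898 -0.00463358]
```

View pics/side4.png

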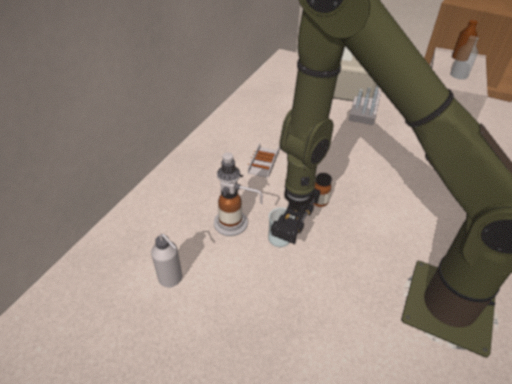

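```bash
python3 -m creep '[{"grip":-0.3,"tx":0,"ty":0,"tz":0,"spin":0},{"grip":-0.3,"tx":-1,"ty":0,"tz":0,"spin":0},{"grip":-0.3,"tx":-1,"ty":0,"tz":0,"spin":0},{"grip":-0.3,"tx":-1,"ty":0,"tz":0,"spin":0},{"grip":-0.3,"tx":0,"ty":0,"tz":0,"spin":0}]'
```

```text
clock: 14.58
tool_pos: [0.471, -0.0022, 0.0453]
eef_rot: [0.002, 1.0, -0.001, 0.003]
contact_force: [0.2, 0.8, 1.0]
opening: 0.355
finger_force: 0.0
```

```bash
python3 -m creep '[{"grip":-0.3,"tx":-0.6,"ty":0,"tz":0,"spin":0},{"grip":-0.3,"tx":-0.6,"ty":0,"tz":0,"spin":0},{"grip":-0.3,"tx":-0.6,"ty":0,"tz":0,"spin":0},{"grip":-0.3,"tx":0,"ty":0,"tz":0,"spin":0}]'
python3 - <<'E'
from h import *
from scipy.optimize import least_squares
for n in('scene','side'):
    S,d=optics.snapshot(n);C=cloud(n,d);np.savez(f'pics/{n}5.npz',p=S,d=d)
    m=(C[...,2]>.015)&(C[...,2]<.085)&(np.hypot(C[...,0]-.53,C[...,1]+.003)<.05)&(d>0)&(C[...,0]>.502);P=C[m]
    print(n,len(P),least_squares(lambda x:np.hypot(P[:,0]-x[0],P[:,1]-x[1])-.035,[.53,0],loss='soft_l1',f_scale=.002).x)
    a=S[165:240,210:310] if n=='scene' else S[155:245,210:330]
    cv2.imwrite(f'pics/{n}5.png',cv2.resize(a,(400,300),interpolation=cv2.INTER_CUBIC)[:,:,::-1])
cv2.imwrite('pics/m5.png',np.hstack([cv2.imread(f'pics/{n}5.png') for n in('scene','side')]))
E
```

```text
clock: 14.92
tool_pos: [0.4881, -0.0021, 0.0453]
eef_rot: [0.001, 1.0, -0.001, 0.002]
contact_force: [-1.1, -0.0, -0.8]
opening: 0.354
finger_force: 0.0
scene 554 [ 0.52811153 -0.00298629]
side 162 [ 0.52492053 -0.00529454]
```

View pics/m5.png

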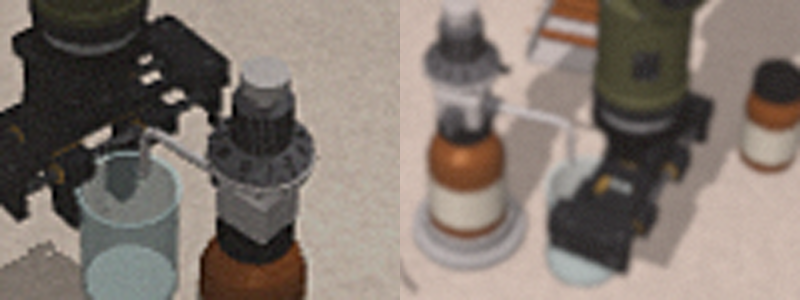

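```bash
python3 -m creep '[{"grip":-0.3,"tx":-0.3,"ty":0,"tz":0,"spin":0},{"grip":-0.3,"tx":-0.3,"ty":0,"tz":0,"spin":0},{"grip":-0.3,"tx":-0.3,"ty":0,"tz":0,"spin":0},{"grip":-0.3,"tx":0,"ty":0,"tz":0,"spin":0}]'
python3 -m creep '[{"grip":-0.3,"tx":0.5,"ty":0,"tz":0,"spin":0},{"grip":-0.3,"tx":1.5,"ty":0,"tz":0,"spin":0},{"grip":-0.3,"tx":2,"ty":0,"tz":0,"spin":0},{"grip":-0.3,"tx":0.5,"ty":0,"tz":-3,"spin":0},{"grip":-0.3,"tx":0,"ty":0,"tz":-4,"spin":0},{"grip":-0.3,"tx":0,"ty":0,"tz":-4,"spin":0},{"grip":-0.3,"tx":0,"ty":0,"tz":-4,"spin":0},{"grip":-0.3,"tx":0,"ty":0,"tz":0,"spin":0}]'
python3 - <<'E'
from h import *
from scipy.optimize import least_squares
for n in('scene','side'):
    S,d=optics.snapshot(n);C=cloud(n,d);np.savez(f'pics/{n}6.npz',p=S,d=d)
    m=(C[...,2]>.015)&(C[...,2]<.085)&(np.hypot(C[...,0]-.536,C[...,1]+.003)<.045)&(d>0);P=C[m]
    print(n,len(P),least_squares(lambda x:np.hypot(P[:,0]-x[0],P[:,1]-x[1])-.035,[.53,0],loss='soft_l1',f_scale=.002).x)
    a=S[165:240,210:310] if n=='scene' else S[145:235,210:330]
    cv2.imwrite(f'pics/{n}6.png',cv2.resize(a,(400,300),interpolation=cv2.INTER_CUBIC)[:,:,::-1])
cv2.imwrite('pics/m6.png',np.hstack([cv2.imread(f'pics/{n}6.png') for n in('scene','side')]))
E
```

```text
clock: 15.35
tool_pos: [0.4967, -0.0021, 0.0454]
eef_rot: [0.001, 1.0, -0.001, 0.002]
contact_force: [-0.4, 0.4, 0.1]
opening: 0.355
finger_force: 0.0
clock: 16.02
tool_pos: [0.4532, -0.0005, 0.2008]
eef_rot: [0.001, 1.0, -0.001, 0.007]
contact_force: [0.0, -0.2, -0.7]
opening: 0.346
finger_force: 0.0
scene 676 [ 0.53726098 -0.00263622]
side 591 [ 0.53514472 -0.0045766 ]
```

View pics/m6.png

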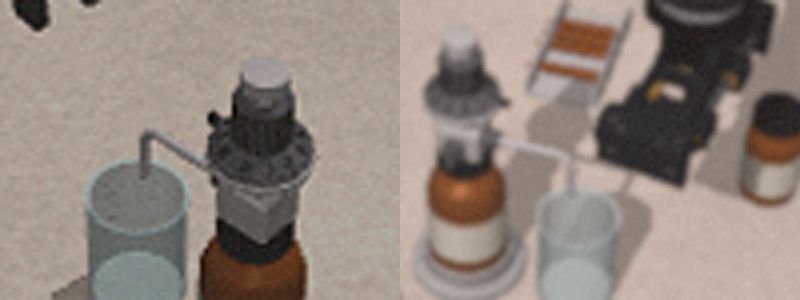

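The spout ends inside the beaker (scene crop (145,175), side crop (572,195)). The beaker's axis is about 7 mm from the tip, and it stands upright and clear of the robot.

```bash
python3 -c "
from h import *
print(workorder.finish_job())"
```

```text
the job is handed in; nothing more can be done
None
```

The job is handed in: the sleeve reads 8 ml at the index, and the beaker stands upright under the spout, its axis about 7 mm from the tip by camera measurement; I moved no bystander on purpose, but did not re-measure them, and the hand-in returned no verdict.

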